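Change over the wheel on a jeweller's bench polisher

TASK

Change the wheel on the bench polisher: raise its guard upright, then take the worn black wheel off the spindle and lay it flat in the blue tray. Slide every brass spacer on the bench fully down the spindle, in any order, then the new white wheel on top of them, and finally fold the guard back down to 45 degrees and leave it there. Leave the jar, the white block and the brush alone.

Things in the scene. Friction and masses are not known exactly. Their poses are not given: they have to be found in the camera images.
- polisher: Bench polisher, fixed: a green base 200 mm square and 45 mm tall with an upright steel spindle. Origin on the bench under the spindle axis, z up. The base reaches from x -75 to +125 mm and y -100 to +100 mm in its own frame. At x +100 mm two dark steel hinge posts (y -94 and +94 mm, 160 mm tall) carry the guard.
- seat (a point): Centre of the top of the spindle's dark steel foot flange (radius 16 mm, its top 57 mm above the bench and 12 mm above the deck). Rings slid onto the spindle stack up from here. The spindle is 16 mm in diameter and rises 66 mm above this point; its top 6 mm taper to 9 mm diameter. Axes as the polisher's.
- spindle_tip (a point): Top of the spindle, on its axis, 123 mm above the bench.
- guard (a joint): Angle (rad) of the guard: an amber panel with a black frame, 168 mm wide and 6 mm thick, hinged along the polisher's y axis. 0 = level over the spindle, 1.57 = upright, stop at 1.75; 45 degrees is 0.785. The hinge is stiff (0.6 N m friction), so the guard stays where it is left. The panel ends 140 mm from the hinge; a yellow tab sticks out beyond it.
- guard_hinge (a point): Point on the guard's hinge axis, mid-width, 150 mm above the bench and 100 mm behind the spindle (polisher's +x). At angle q the tab point lies 168*cos(q) mm towards the polisher's -x and 168*sin(q) mm above this point.
- guard_tab (a point): Grip point of the guard's yellow tab, 168 mm from the hinge: the tab is 36 mm wide along the polisher's y, 10 mm thick, and sticks out 45 mm beyond the panel's edge (the point lies 28 mm beyond the edge). Pinched by its two side faces (fingers closing along the polisher's y) it can pivot between the finger pads.
- worn_wheel: Worn black polishing wheel on the spindle at the start, resting on the flange: a ring 50 mm in diameter, 14 mm thick, 19 mm bore. Origin at its centre, z its axis.
- new_wheel: New white polishing wheel lying flat on the bench: a ring 56 mm in diameter, 14 mm thick, 19 mm bore. Origin at its centre, z its axis.
- spacer_a: Brass spacer lying flat on the bench: a ring 36 mm in diameter, 12 mm thick, 19 mm bore. Origin at its centre, z its axis. Two to four such spacers are present; None if absent.
- spacer_b: Brass spacer lying flat on the bench: a ring 36 mm in diameter, 12 mm thick, 19 mm bore. Origin at its centre, z its axis. Two to four such spacers are present; None if absent.
- spacer_c: Brass spacer lying flat on the bench: a ring 36 mm in diameter, 12 mm thick, 19 mm bore. Origin at its centre, z its axis. Two to four such spacers are present; None if absent.
- spacer_d: Brass spacer lying flat on the bench: a ring 36 mm in diameter, 12 mm thick, 19 mm bore. Origin at its centre, z its axis. Two to four such spacers are present; None if absent.
- tray: Blue scrap tray, fixed, 140 mm square, walls 4 mm thick and 20 mm tall. Origin on the bench under its centre.
- tray_in (a point): Centre of the tray's inner floor, 4 mm above the bench.
- jar: Closed jar, radius 28 mm, 75 mm tall, standing on the bench. Leave alone. Origin at the centre of its underside.
- block: White soldering block, 110 x 70 x 32 mm. Leave alone. Origin at the centre of its underside.
- brush: Bench brush, 160 mm long, lying on the bench. Leave alone.

How it is judged:
On the way, in this order (a step that is already met when the one before it is completed fails the run):
1. the guard is raised upright (at least 80 degrees) (value of joint guard above 1.4 rad), for 0.2 s.
2. the worn wheel lies flat in the tray (horizontal distance between worn_wheel and tray_in below 0.06 m and z of worn_wheel in the frame of tray_in below 0.012 m and angle between the z axis of worn_wheel and the z axis of tray, either way round below 0.2 rad), for 0.2 s.
3. all spacers present are down on the spindle, the new wheel not yet (horizontal distance between each of spacer_a, spacer_b, spacer_c, spacer_d and seat below 0.004 m and z of spacer_a in the frame of seat between 0.002 and 0.046 m and angle between the z axis of each of spacer_a, spacer_b, spacer_c, spacer_d and the z axis of polisher, either way round below 0.12 rad and z of spacer_b in the frame of seat between 0.002 and 0.046 m and z of spacer_c in the frame of seat between 0.002 and 0.046 m and z of spacer_d in the frame of seat between 0.002 and 0.046 m and horizontal distance between new_wheel and seat above 0.03 m), for 0.2 s.
4. the new wheel is on the spindle on top of the spacers (horizontal distance between new_wheel and seat below 0.004 m and z of new_wheel in the frame of seat between 0.027 and 0.059 m and angle between the z axis of new_wheel and the z axis of polisher, either way round below 0.12 rad), for 0.2 s.
At the end, for the whole second after the job is handed in: The worn wheel lies flat in the tray (within 60 mm of its centre); every spacer present is on the spindle, coaxial within 4 mm and flat within 7 degrees, with the new wheel above them likewise; the guard stands at 45 degrees within 8 degrees; all at rest (all of step 2 and all of step 4 and horizontal distance between each of spacer_a, spacer_b, spacer_c, spacer_d and seat below 0.004 m and z of spacer_a in the frame of seat between 0.002 and 0.046 m and angle between the z axis of each of spacer_a, spacer_b, spacer_c, spacer_d and the z axis of polisher, either way round below 0.12 rad and z of spacer_b in the frame of seat between 0.002 and 0.046 m and z of spacer_c in the frame of seat between 0.002 and 0.046 m and z of spacer_d in the frame of seat between 0.002 and 0.046 m and value of joint guard between 0.645 and 0.925 rad and linear speed of new_wheel below 0.02 m/s and velocity of joint guard between -0.05 and 0.05 rad/s); the robot touches nothing.
It fails at once if jar disturbed (distance of jar from where it was at the start of the episode above 0.04 m or angle between jar's own z axis and vertical above 0.5 rad).
It fails at once if block disturbed (distance of block from where it was at the start of the episode above 0.04 m).
It fails at once if brush disturbed (distance of brush from where it was at the start of the episode above 0.04 m).
Of spacer_a, spacer_b, spacer_c, spacer_d only 2 to 4 are there at a start; the rules pass over those that are not, and their reading is None.
At some moment in a run one of spacer_a, spacer_b, spacer_c, spacer_d, new_wheel may be knocked a few centimetres aside while the robot is not near it.
Once in a run the grip may slacken for a moment while it holds something.
It also fails if it takes over 210 s, if anything falls off the work surface, if the arm or the gripper's body presses on something with over 40 N, if the wrist force passes 120 N, or if a joint passes its speed limit or range.

ROBOT

A 7-joint arm with a two-finger parallel gripper is mounted at the origin on the work surface. World frame = base frame: x ahead of the robot, y to its left, z up, the work surface at z = 0. Lengths are in m, angles in rad, forces in N, time in s.
With the tool pointing down it reaches from about 0.425 to 0.875 m from the base axis. Payload 4.7 kg.
Tool frame: the origin (TCP) lies between the finger pads; the fingertips stand 19 mm ahead of it and the grasp point (between the pads) is the TCP (ctrl.tip_extent is the distance from the TCP to the fingertips, in m); z points along the fingers, y is the line along which they close (so a half turn about z gives the same grasp; the last joint's range is limited). The gripper opens to 87 mm and grips with 3 to 60 N. Pads are 19 mm wide; open, the fingers measure 117 mm over their backs; the gripper's body (75 mm by 190 mm) begins 51 mm behind the grasp point.
Start: joints at [1.214, 0.321, -0.07, 1.45, 0.023, 1.371, -0.057], TCP at [0.236, -0.606, 0.242] pointing down, gripper open.
Joint ranges: [-2.86, 2.86], [-0.3, 2.09], [-1.38, 1.24], [0.06, 2.45], [-1.56, 4.7], [0.09, 2.05], [-2.69, 2.69]. Speed limits (rad/s): [2.57, 2.57, 3.14, 3.14, 3.14, 3.14, 3.14].

INTERFACE

Orientations are given as a rotation vector (axis times angle).
In Python, from bench import ctrl gives the robot as it stands.
- The arm moves only by the shell command python3 -m crank 'ROWS' [OPENING] [FORCE]. ROWS is JSON, a list of rows, each an object of numbers: "tx", "ty", "tz": the shift along the tool's x, y, z in mm; "turn": the turn about the tool's z in units of 5 degrees (1.0 is 5 degrees). In form: [{"tx": .., "ty": .., "tz": .., "turn": ..}, ...]. A call has 1 to 5 rows; each row is the pose to reach, as a shift and turn from the pose commanded when the call began, along the tool's axes at that moment; what a row does not reach only later rows make up. A row lasts 1/8 s, in which the tool goes at most 62.5 mm and 10.7 degrees, less where a joint would pass 70% of its speed; a pose out of reach is approached as far as the arm can. A call with a gripper value outside its range is refused whole. OPENING is the finger opening in mm, from 0 to 87, set as the call begins (- or left out, the last holds). The fingers move at their own pace and stop on an object; FORCE is the grip in N (left out, the last holds). Time passes only in rows, so rows that repeat a pose let the fingers close. It gives the time, the measured TCP pose, the force, the opening and the grip force at its end, in the units of the state.
- ctrl.get_state(): the state, without advancing time (a new reading comes with each control period).
- ctrl.get_image(name): name is "scene" or "top" or "wrist"; returns (picture, depth): 384x512x3 uint8, red, green, blue; 384x512 float32, m along the optical axis (not along the pixel's ray), 0 where there is no reading.
- ctrl.camera_model(name): a dict with "intrinsics" (3x3 intrinsics, pixels), "origin" and "orientation" of the camera in the world. Camera axes: x right, y down, z forward; pixel columns grow to the right and rows downward; lengths in m; the calibration is good to about 2 mm. A picture is of the moment at which its call begins: read the wrist's pose just before it. camera_model takes no time and is no camera call; for the wrist camera it gives the pose at the moment of the call.
- ctrl.close_job(): hands the job in; it is judged then, once.
Trained networks look in the newest picture that a camera, given by its name, has taken for a name from the list of things; names that differ only in an ending like _2 or _b are one class to them, and where a whole thing is asked for, a point or a joint stands for the part that bears it (a point fixed in the world has none). Each returns a list of dicts, best first, with "confidence" (0 to 1); they miss things now and then, are a little off and sometimes report something else, mostly with a low value. They report only what shows in the picture. A call takes as long as a camera call.
- ctrl.recognise(camera, query): "xyz" ([x, y, z] in m, in world coordinates, good to about 4 mm: the middle of the surface that is visible of it).
- ctrl.mark_of(camera, query): "xyz" ([x, y, z] in m, in world coordinates, good to about 4 mm: a listed point, or the origin of a listed thing).
The state is a dict: "time": time; "joint_positions": joint angles; "qd": joint speeds; "joint_torque": joint torques, N m; "position": TCP position; "tool_rot": TCP orientation; "ft_force": force on the tool from outside, world axes, zero at the start; "torque": the same for the moment, N m; "grip_width": opening from 0.0 (shut) to 1.0 (fully open); "grip_force": force on a finger pad.
Only numpy, scipy, OpenCV 4.12 (cv2) and the standard library are available. Lean on these libraries where they do the work, as an engineer would, in place of code of your own. Each camera call takes 0.05 s, during which the arm holds its last target. There are 200 camera calls.

## Working session

There is one attempt and no reset: what is moved stays moved. The work goes in short steps, Python scripts to look and compute and a shell command to move; the robot and the scene stay as the last step left them, time stands still between calls to the robot, and variables do not carry over. Pictures are saved under pics/ and viewed, at most 14 in all, crops included, and the job is handed in when it is done.

```bash
ls; mkdir -p pics; cat > h.py <<'E'
import numpy as np, cv2
from bench import ctrl
from scipy.spatial.transform import Rotation as R
np.set_printoptions(precision=4,suppress=True)
def snap(cam,fn=None):
    im,d=ctrl.get_image(cam)
    if fn: cv2.imwrite('pics/'+fn,im[:,:,::-1])
    return im,d
def cloud(cam,d):
    m=ctrl.camera_model(cam);K=np.array(m['intrinsics']);o=np.array(m['origin']);q=np.array(m['orientation'])
    Rm=q if q.shape==(3,3) else R.from_rotvec(q).as_matrix()
    v,u=np.mgrid[:d.shape[0],:d.shape[1]]
    p=np.stack([(u-K[0,2])/K[0,0]*d,(v-K[1,2])/K[1,1]*d,d],-1)
    return p@Rm.T+o
def pose():
    s=ctrl.get_state();return np.array(s['position']),R.from_rotvec(s['tool_rot']).as_matrix(),s
def go(target):
    "rows in mm to reach target TCP"
    p,M,s=pose();return M.T@(np.array(target)-p)*1000
E
python3 - <<'E'
from h import *
p,M,s=pose();print(p,M,s['time'])
for c in('top','scene'):
    im,d=snap(c,c+'0.png')
    print(c,ctrl.camera_model(c))
    for n in ['polisher','seat','spindle_tip','guard_hinge','guard_tab','worn_wheel','new_wheel','spacer_a','tray_in','jar','block','brush']:
        print(n,[(np.round(r['xyz'],3),round(r['confidence'],2)) for r in ctrl.mark_of(c,n)])
E
```

```text
pics
[ 0.2353 -0.6053  0.2405] [[ 0.932   0.3624 -0.0008]
 [ 0.3624 -0.932   0.0018]
 [-0.0001 -0.0019 -1.    ]] 0.0
top {'intrinsics': array([[348.7855,   0.    , 255.4916],
       [  0.    , 348.7855, 195.1082],
       [  0.    ,   0.    ,   1.    ]]), 'origin': array([ 0.4459, -0.0262,  0.9948]), 'orientation': array([-2.1677,  2.1444, -0.0962])}
polisher [(array([ 0.547, -0.015,  0.001]), 0.87), (array([0.478, 0.319, 0.006]), 0.49), (array([ 0.55 , -0.018,  0.054]), 0.32)]
seat [(array([ 0.548, -0.017,  0.057]), 0.89)]
spindle_tip [(array([ 0.547, -0.023,  0.119]), 0.94), (array([0.49 , 0.215, 0.006]), 0.49)]
guard_hinge [(array([ 0.652, -0.029,  0.149]), 0.74)]
guard_tab [(array([ 0.49 , -0.014,  0.191]), 0.7)]
worn_wheel []
new_wheel [(array([0.488, 0.212, 0.006]), 0.79)]
spacer_a [(array([ 0.488, -0.015,  0.19 ]), 0.73), (array([0.48 , 0.316, 0.006]), 0.69), (array([0.387, 0.231, 0.006]), 0.66), (array([0.382, 0.329, 0.005]), 0.43)]
tray_in [(array([ 0.357, -0.288,  0.001]), 0.64)]
jar [(array([ 0.58 , -0.354,  0.001]), 0.61)]
block [(array([ 0.714, -0.364, -0.002]), 0.55), (a
[... 413 characters left out ...]
 [(array([ 0.547, -0.014,  0.059]), 0.68)]
spindle_tip []
guard_hinge [(array([ 0.645, -0.028,  0.151]), 0.83)]
guard_tab [(array([ 0.488, -0.013,  0.192]), 0.82), (array([ 0.579, -0.351, -0.004]), 0.57), (array([0.379, 0.327, 0.007]), 0.29)]
worn_wheel []
new_wheel [(array([0.485, 0.207, 0.006]), 0.81), (array([0.48 , 0.32 , 0.007]), 0.56)]
spacer_a [(array([0.482, 0.32 , 0.009]), 0.55), (array([0.39 , 0.234, 0.003]), 0.51), (array([0.378, 0.329, 0.008]), 0.42)]
tray_in [(array([ 0.361, -0.291,  0.004]), 0.56)]
jar [(array([ 0.58 , -0.353,  0.002]), 0.75), (array([ 0.49 , -0.014,  0.19 ]), 0.62)]
block [(array([ 0.726, -0.368,  0.003]), 0.59)]
brush [(array([ 0.753,  0.22 , -0.005]), 0.81)]
```

View pics/top0.png

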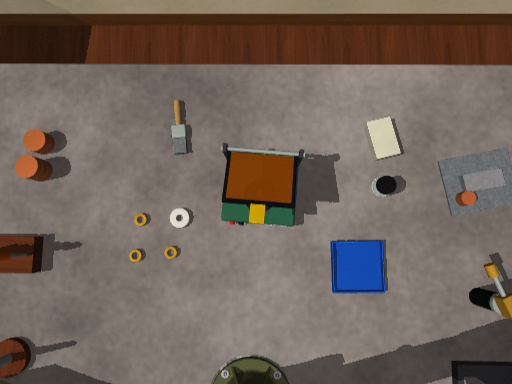

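View pics/scene0.png

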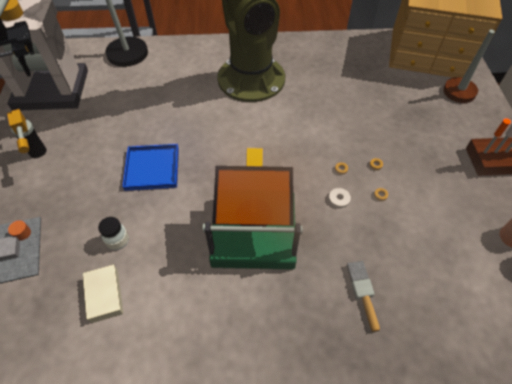

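The three brass spacers are at top (140,219), (136,256) and (171,252). The new wheel is at (179,218), the tray at (358,266), and the guard is nearly level with its tab at (257,214). Next I measure the guard, yaw and ring positions.

```bash
cat >> h.py <<'E'
def blobs(im,P,lo,hi,zr,amin=20,xr=(0.2,0.85),yr=(-.45,.45)):
    h=cv2.cvtColor(im,cv2.COLOR_RGB2HSV)
    m=cv2.inRange(h,np.array(lo),np.array(hi))>0
    m&=(P[...,2]>zr[0])&(P[...,2]<zr[1])&(P[...,0]>xr[0])&(P[...,0]<xr[1])&(P[...,1]>yr[0])&(P[...,1]<yr[1])
    n,l,st,c=cv2.connectedComponentsWithStats(m.astype(np.uint8))
    return [(st[i,4],c[i],P[l==i]) for i in range(1,n) if st[i,4]>=amin]
E
python3 - <<'E'
from h import *
for cam in('top','scene'):
    im,d=snap(cam);P=cloud(cam,d)
    print(cam,'table z',np.median(P[100:110,60:120,2]))
    for name,lo,hi,zr,a in [('yel',(18,150,100),(32,255,255),(-.01,.3),15),('amber',(5,150,60),(17,255,255),(.1,.4),300),('white',(0,0,170),(179,60,255),(.004,.05),40),('blue',(105,150,50),(130,255,255),(-.01,.03),200)]:
        for n,c,Q in blobs(im,P,lo,hi,zr,a):
            r=cv2.minAreaRect((Q[:,:2]*1000).astype(np.float32))
            print(name,n,c.round(),Q.mean(0),'rect',np.round(r[0]),np.round(r[1]),round(r[2],1),'z',Q[:,2].min(),Q[:,2].max())
    # gray hinge rod
    m=(P[...,2]>.135)&(P[...,2]<.17)&(P[...,0]>.62)&(P[...,0]<.68)&(abs(P[...,1])<.15)
    Q=P[m]; 
    if len(Q): print('rod',len(Q),Q.mean(0),np.polyfit(Q[:,1],Q[:,0],1),Q[:,1].min(),Q[:,1].max())
E
```

```text
top table z 0.001355671696340599
yel 294 [257. 213.] [ 0.4911 -0.013   0.1968] rect [492. -13.] [35. 45.] 85.4 z 0.18757270634856094 0.20457795965604642
yel 83 [140. 219.] [0.4812 0.3194 0.012 ] rect [481. 319.] [34. 32.] 89.9 z 0.0003672882072063288 0.01728989839981432
yel 88 [170. 252.] [0.3907 0.2303 0.0115] rect [391. 230.] [33. 32.] 1.0 z -0.001647297837483408 0.017353668487342655
yel 90 [135. 255.] [0.3804 0.3296 0.0115] rect [381. 331.] [36. 32.] 28.6 z -0.0017587062578433565 0.016085994382860513
amber 2968 [260. 177.] [ 0.5786 -0.02    0.1718] rect [580. -20.] [154. 116.] 85.8 z 0.1534521599458436 0.18943720696980393
white 928 [383. 137.] [ 0.7174 -0.3628  0.0325] rect [ 718. -363.] [109.  71.] 14.5 z 0.02672977431862944 0.03828862044282477
white 249 [179. 218.] [0.4866 0.2088 0.0148] rect [486. 209.] [51. 52.] 0.7 z 0.009897368269678242 0.020146763004735502
blue 2719 [357. 267.] [ 0.3574 -0.2908  0.0062] rect [ 359. -289.] [138. 141.] 1.1 z -0.0021447608882126934 0.0248155479810096
rod 893 [ 0.6371 -0.0195  0.1571] [0.05  0.638] -0.12699178930155838 0.07732937856805246
scene
[... 635 characters left out ...]
[253. 197.] [ 0.5834 -0.0215  0.1703] rect [582. -22.] [155. 120.] 85.4 z 0.15060186282415822 0.18962729305255888
white 258 [340. 197.] [0.4888 0.2076 0.0137] rect [488. 207.] [53. 52.] 28.2 z 0.0057474651126147025 0.01825877084203864
white 1536 [101. 291.] [ 0.7216 -0.3628  0.0315] rect [ 720. -364.] [111.  70.] 15.0 z 0.021724958400585526 0.0368966385453664
white 135 [365. 287.] [0.7375 0.2222 0.02  ] rect [738. 220.] [30. 31.] 3.2 z 0.016790304787121846 0.02328847979222559
blue 2162 [150. 167.] [ 0.36   -0.2937  0.0062] rect [ 362. -293.] [144. 147.] 1.8 z -0.0021647663144186424 0.025945244028006798
rod 1439 [ 0.6395 -0.0202  0.1562] [0.0427 0.6403] -0.12856897970650338 0.0770735387257759
```

```bash
cat >> h.py <<'E'
def plan(x,y,z,yaw=-4.4):
    p,M,s=pose();g=M.T@(np.array([x,y,z])-p)*1000
    t=(np.degrees(np.arctan2(M[1,0],M[0,0]))-yaw+90)%180-90
    print('t=%.1f'%s['time'],'p',p,'f',np.round(s['ft_force'],1),'w',round(s['grip_width']*87,1),'gf',round(s['grip_force'],1),'ROW',g.round(1),'turn %.2f'%(t/5))
E
python3 -m crank '[{"tx":42,"ty":-43,"tz":-20,"turn":1.7},{"tx":84,"ty":-86,"tz":-20,"turn":3.4},{"tx":126,"ty":-129,"tz":-20,"turn":5.1},{"tx":168,"ty":-172,"tz":-20,"turn":5.1},{"tx":210,"ty":-215,"tz":-20,"turn":5.1}]' 87
python3 -c "from h import *;plan(.488,-.0135,.26)"
```

```text
time: 2.02
position: [0.354, -0.3275, 0.2619]
tool_rot: [3.139, -0.117, 0.001]
ft_force: [0.7, -0.4, 0.2]
grip_width: 1.002
grip_force: 0.0
t=2.0 p [ 0.354  -0.3275  0.2619] f [ 0.7 -0.4  0.2] w 87.2 gf 0.0 ROW [ 110.3 -323.     1.7] turn 0.03
```

```bash

python3 -m crank '[{"tx":20,"ty":-58},{"tx":40,"ty":-116},{"tx":60,"ty":-174},{"tx":80,"ty":-232},{"tx":100,"ty":-290}]' >/dev/null
python3 -c "from h import *;plan(.488,-.0135,.192)"
```

```text
t=2.0 p [ 0.354  -0.3275  0.2619] f [ 0.7 -0.4  0.2] w 87.2 gf 0.0 ROW [ 110.3 -323.1   69.7] turn 0.03$[0]: bad value
```

All keys must be present in every row.

```bash

python3 -m crank '[{"tx":20,"ty":-58,"tz":0,"turn":0},{"tx":40,"ty":-116,"tz":0,"turn":0},{"tx":60,"ty":-174,"tz":0,"turn":0},{"tx":80,"ty":-232,"tz":0,"turn":0},{"tx":110,"ty":-290,"tz":0,"turn":0}]' >/dev/null
python3 - <<'E'
from h import *
plan(.488,-.0135,.192)
snap('wrist','w0.png')
print(ctrl.mark_of('wrist','guard_tab')[:2])
E
```

```text
t=2.6 p [ 0.4835 -0.049   0.2621] f [ 0.5 -0.7  0. ] w 87.2 gf 0.0 ROW [  1.8 -35.8  70.1] turn 0.03
[{'xyz': [0.4858, -0.0139, 0.1932], 'confidence': 0.72}]
```

```bash

python3 -m crank '[{"tx":2,"ty":-36,"tz":0,"turn":0},{"tx":2,"ty":-36,"tz":20,"turn":0},{"tx":2,"ty":-36,"tz":50,"turn":0},{"tx":2,"ty":-36,"tz":70,"turn":0},{"tx":2,"ty":-36,"tz":70,"turn":0}]' 70 >/dev/null
python3 -m crank '[{"tx":0,"ty":0,"tz":0,"turn":0},{"tx":0,"ty":0,"tz":0,"turn":0},{"tx":0,"ty":0,"tz":0,"turn":0},{"tx":0,"ty":0,"tz":0,"turn":0},{"tx":0,"ty":0,"tz":0,"turn":0}]' 20 30
python3 - <<'E'
from h import *
plan(.488,-.0135,.192)
p,M,s=pose()
h=np.array([.650,.150]); 
r=np.hypot(.65-p[0],p[2]-.15);q0=np.arctan2(p[2]-.15,.65-p[0]);print(r,q0)
for q in np.arange(q0,1.66,.14): print(round(q,2),'tx %.0f tz %.0f'%(r*(np.cos(q0)-np.cos(q))*1000,-r*(np.sin(q)-np.sin(q0))*1000))
E
```

```text
time: 4.0
position: [0.488, -0.0138, 0.1919]
tool_rot: [-3.138, 0.115, -0.001]
ft_force: [0.5, 4.0, 0.9]
grip_width: 0.409
grip_force: 30.0
t=4.0 p [ 0.488  -0.0138  0.1919] f [0.5 4.  0.9] w 35.6 gf 30.0 ROW [-0.1 -0.3 -0.1] turn 0.04
0.1672846099680302 0.25297896124500985
0.25 tx 0 tz -0
0.39 tx 7 tz -22
0.53 tx 18 tz -43
0.67 tx 31 tz -62
0.81 tx 47 tz -80
0.95 tx 65 tz -94
1.09 tx 85 tz -107
1.23 tx 107 tz -116
1.37 tx 129 tz -122
1.51 tx 152 tz -125
1.65 tx 176 tz -125
```

```bash

python3 -m crank '[{"tx":7,"ty":0,"tz":-22,"turn":0},{"tx":18,"ty":0,"tz":-43,"turn":0},{"tx":31,"ty":0,"tz":-62,"turn":0},{"tx":47,"ty":0,"tz":-80,"turn":0},{"tx":65,"ty":0,"tz":-94,"turn":0}]' 
python3 -m crank '[{"tx":20,"ty":0,"tz":-13,"turn":0},{"tx":42,"ty":0,"tz":-22,"turn":0},{"tx":64,"ty":0,"tz":-28,"turn":0},{"tx":87,"ty":0,"tz":-31,"turn":0},{"tx":105,"ty":0,"tz":-31,"turn":0}]' 
python3 -m crank '[{"tx":0,"ty":0,"tz":0,"turn":0},{"tx":0,"ty":0,"tz":0,"turn":0}]' 
python3 - <<'E'
from h import *
p,M,s=pose();print(p,np.arctan2(p[2]-.15,.65-p[0]))
snap('scene','s1.png'); print(ctrl.mark_of('scene','guard_tab')[:2])
E
```

```text
time: 4.62
position: [0.5503, -0.0185, 0.2841]
tool_rot: [-3.138, 0.115, 0.012]
ft_force: [-3.5, 2.8, -5.8]
grip_width: 0.408
grip_force: 30.0
time: 5.25
position: [0.6555, -0.0263, 0.3153]
tool_rot: [-3.138, 0.114, 0.012]
ft_force: [-5.8, 2.2, 0.1]
grip_width: 0.409
grip_force: 30.0
time: 5.5
position: [0.6572, -0.0265, 0.3155]
tool_rot: [-3.138, 0.115, 0.001]
ft_force: [0.6, 4.4, -3.4]
grip_width: 0.416
grip_force: 3.0
[ 0.6572 -0.0265  0.3155] 1.6144321110224193
[{'xyz': [0.6562, -0.0252, 0.3178], 'confidence': 0.74}, {'xyz': [0.38, 0.3254, 0.0084], 'confidence': 0.33}]
```

View pics/s1.png

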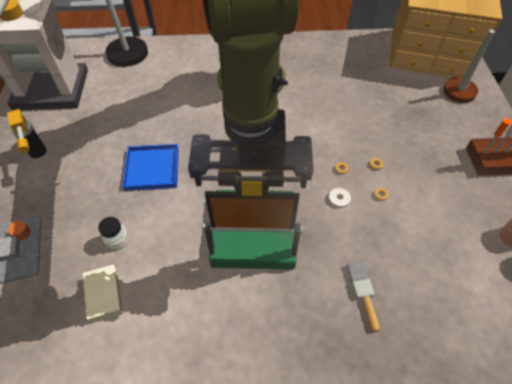

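The guard is upright with its tab at (252,187), and the rings have not moved. The momentary slack in the grip also happened here. Next: release, rise, and move over the spindle.

```bash

python3 -m crank '[{"tx":0,"ty":0,"tz":0,"turn":0},{"tx":0,"ty":0,"tz":0,"turn":0},{"tx":0,"ty":0,"tz":-30,"turn":0},{"tx":0,"ty":0,"tz":-50,"turn":0},{"tx":-20,"ty":0,"tz":-50,"turn":0}]' 75 30 
python3 -m crank '[{"tx":-60,"ty":0,"tz":0,"turn":0},{"tx":-95,"ty":0,"tz":10,"turn":0},{"tx":-95,"ty":0,"tz":60,"turn":0},{"tx":-95,"ty":0,"tz":110,"turn":0},{"tx":-95,"ty":0,"tz":110,"turn":0}]' >/dev/null
python3 - <<'E'
from h import *
plan(.5505,-.018,.20)
im,d=snap('wrist','w1.png');P=cloud('wrist',d)
for n in('spindle_tip','worn_wheel','seat'): 
  for c in ('wrist','scene'):
    if c=='scene' and n=='spindle_tip': snap('scene')
    print(n,c,ctrl.mark_of(c,n)[:1])
m=(P[...,2]>.105)&(P[...,2]<.13)&(np.hypot(P[...,0]-.55,P[...,1]+.018)<.03);print('tip',m.sum(),P[m].mean(0) if m.any() else 0)
m=(P[...,2]>.06)&(P[...,2]<.08)&(np.hypot(P[...,0]-.55,P[...,1]+.018)<.04);print('wheel',m.sum(),P[m].mean(0) if m.any() else 0,P[m].min(0),P[m].max(0))
E
```

```text
time: 6.22
position: [0.6384, -0.0274, 0.3687]
tool_rot: [3.138, -0.12, 0.006]
ft_force: [0.2, 0.1, -0.2]
grip_width: 0.841
grip_force: 0.0
t=6.8 p [ 0.5401 -0.0204  0.2538] f [-1.1  0.1  0.8] w 75.2 gf 0.0 ROW [10.6 -3.3 53.8] turn 0.01
spindle_tip wrist [{'xyz': [0.5493, -0.021, 0.1253], 'confidence': 0.6}]
spindle_tip scene [{'xyz': [0.5441, -0.0192, 0.1246], 'confidence': 0.67}]
worn_wheel wrist [{'xyz': [0.5466, -0.0176, 0.06], 'confidence': 0.74}]
worn_wheel scene [{'xyz': [0.5771, -0.3542, 0.0019], 'confidence': 0.65}]
seat wrist [{'xyz': [0.543, -0.014, 0.0557], 'confidence': 0.57}]
seat scene []
tip 206 [ 0.5532 -0.0173  0.1215]
wheel 968 [ 0.555  -0.0175  0.0737] [ 0.5264 -0.0412  0.0605] [0.5762 0.0071 0.0797]
```

View pics/w1.png

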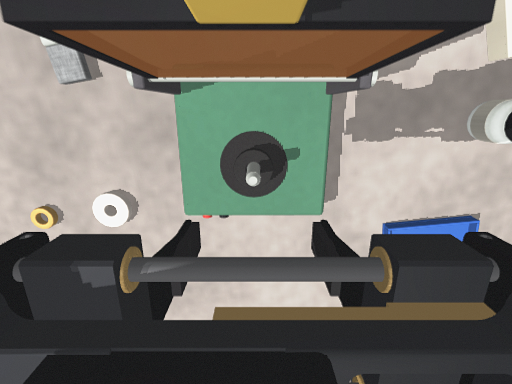

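The wheel is on the spindle in a clear view, centred near pixel (253,165). Fingers go down either side of it now.

```bash

python3 -m crank '[{"tx":11,"ty":-4,"tz":20,"turn":0},{"tx":11,"ty":-4,"tz":70,"turn":0},{"tx":11,"ty":-4,"tz":120,"turn":0},{"tx":11,"ty":-4,"tz":160,"turn":0},{"tx":11,"ty":-4,"tz":175,"turn":0}]' 75 30 
python3 -m crank '[{"tx":0,"ty":0,"tz":0,"turn":0},{"tx":0,"ty":0,"tz":0,"turn":0},{"tx":0,"ty":0,"tz":0,"turn":0},{"tx":0,"ty":0,"tz":0,"turn":0},{"tx":0,"ty":0,"tz":0,"turn":0}]' 30 25
python3 -c "from h import *;plan(.551,-.0175,.078)"
```

```text
time: 7.88
position: [0.5526, -0.0159, 0.0796]
tool_rot: [-3.139, 0.117, 0.005]
ft_force: [-0.5, 0.2, 0.8]
grip_width: 0.863
grip_force: 0.0
time: 8.5
position: [0.555, -0.0173, 0.0831]
tool_rot: [3.137, -0.118, 0.004]
ft_force: [-1.2, -4.0, 6.7]
grip_width: 0.557
grip_force: 24.8
t=8.5 p [ 0.555  -0.0173  0.0831] f [-1.2 -4.   6.7] w 48.5 gf 24.8 ROW [-4.   0.5  5.1] turn 0.02
```

```bash

python3 -m crank '[{"tx":0,"ty":0,"tz":-10,"turn":0},{"tx":0,"ty":0,"tz":-30,"turn":0},{"tx":0,"ty":0,"tz":-60,"turn":0},{"tx":0,"ty":0,"tz":-100,"turn":0},{"tx":0,"ty":0,"tz":-120,"turn":0}]' - 30
python3 - <<'E'
from h import *
plan(.36,-.29,.20)
im,d=snap('wrist','w2.png')
print(ctrl.mark_of('wrist','worn_wheel')[:1])
print([ctrl.mark_of('wrist','spindle_tip')[:1]])
E
```

```text
time: 9.12
position: [0.5545, -0.0146, 0.2041]
tool_rot: [-3.138, 0.115, -0.004]
ft_force: [0.7, -0.1, -1.2]
grip_width: 0.551
grip_force: 29.8
t=9.1 p [ 0.5545 -0.0146  0.2041] f [ 0.7 -0.1 -1.2] w 48.0 gf 29.8 ROW [-173.7  288.9    3.3] turn 0.04
[{'xyz': [0.5442, -0.0144, 0.1815], 'confidence': 0.84}]
[[{'xyz': [0.5456, -0.0189, 0.1211], 'confidence': 0.92}]]
```

View pics/w2.png

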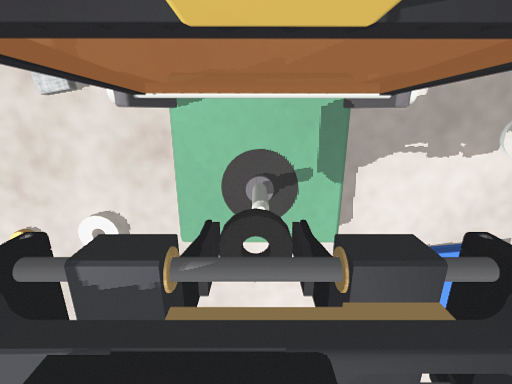

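The worn wheel is held at (256,245), off the spindle. Only the dark base plate and flange are left, at (260,183). Now it goes to the tray.

```bash

python3 -m crank '[{"tx":-28,"ty":48,"tz":0,"turn":0},{"tx":-56,"ty":96,"tz":0,"turn":0},{"tx":-84,"ty":144,"tz":0,"turn":0},{"tx":-112,"ty":192,"tz":0,"turn":0},{"tx":-140,"ty":240,"tz":0,"turn":0}]' >/dev/null
python3 -m crank '[{"tx":-28,"ty":48,"tz":0,"turn":0},{"tx":-28,"ty":48,"tz":40,"turn":0},{"tx":-28,"ty":48,"tz":90,"turn":0},{"tx":-28,"ty":48,"tz":130,"turn":0},{"tx":-28,"ty":48,"tz":150,"turn":0}]'
python3 - <<'E'
from h import *
plan(.365,-.29,.031)
im,d=snap('top');P=cloud('top',d);im,d=snap('wrist');
print(ctrl.mark_of('wrist','worn_wheel')[:1])
E
```

```text
time: 10.52
position: [0.3626, -0.2883, 0.0477]
tool_rot: [-3.135, 0.116, 0.007]
ft_force: [-0.3, 0.5, -0.0]
grip_width: 0.549
grip_force: 29.8
t=10.5 p [ 0.3626 -0.2883  0.0477] f [-0.3  0.5 -0. ] w 47.8 gf 29.8 ROW [ 2.6  1.6 16.7] turn 0.03
[{'xyz': [0.3493, -0.2861, 0.0239], 'confidence': 0.74}]
```

```bash

python3 -m crank '[{"tx":5,"ty":2,"tz":6,"turn":0},{"tx":5,"ty":2,"tz":12,"turn":0},{"tx":5,"ty":2,"tz":15,"turn":0},{"tx":5,"ty":2,"tz":15,"turn":0}]'
python3 -m crank '[{"tx":0,"ty":0,"tz":1.5,"turn":0},{"tx":0,"ty":0,"tz":3,"turn":0},{"tx":0,"ty":0,"tz":3,"turn":0}]'
```

```text
time: 11.18
position: [0.3697, -0.2929, 0.0365]
tool_rot: [-3.139, 0.117, 0.0]
ft_force: [-1.0, 0.7, -0.1]
grip_width: 0.552
grip_force: 29.8
time: 11.55
position: [0.3697, -0.2929, 0.0335]
tool_rot: [-3.139, 0.117, 0.0]
ft_force: [0.3, -0.0, -0.4]
grip_width: 0.553
grip_force: 29.8
```

```bash

python3 -m crank '[{"tx":-5,"ty":0,"tz":1.5,"turn":0},{"tx":-5,"ty":0,"tz":3,"turn":0},{"tx":-5,"ty":0,"tz":3,"turn":0}]' | egrep 'pos|ft'
python3 -m crank '[{"tx":0,"ty":0,"tz":1.5,"turn":0},{"tx":0,"ty":0,"tz":3,"turn":0},{"tx":0,"ty":0,"tz":3,"turn":0}]'| egrep 'pos|ft'
```

```text
position: [0.3646, -0.2926, 0.0304]
ft_force: [-0.3, -0.1, -0.2]
position: [0.3649, -0.2927, 0.0299]
ft_force: [-6.7, 4.4, 21.3]
```

Contact with the tray floor. Release and rise, then check.

```bash

python3 -m crank '[{"tx":0,"ty":0,"tz":-2.5,"turn":0},{"tx":0,"ty":0,"tz":-2.5,"turn":0},{"tx":0,"ty":0,"tz":-2.5,"turn":0},{"tx":0,"ty":0,"tz":-30,"turn":0},{"tx":0,"ty":0,"tz":-80,"turn":0}]' 75 >/dev/null
python3 -m crank '[{"tx":0,"ty":-45,"tz":-50,"turn":0},{"tx":0,"ty":-100,"tz":-70,"turn":0},{"tx":0,"ty":-155,"tz":-70,"turn":0},{"tx":0,"ty":-210,"tz":-70,"turn":0},{"tx":60,"ty":-210,"tz":-70,"turn":0}]' >/dev/null
python3 - <<'E'
from h import *
im,d=snap('top','t2.png');P=cloud('top',d)
h=cv2.cvtColor(im,cv2.COLOR_RGB2HSV)
m=(h[...,2]<60)&(np.hypot(P[...,0]-.36,P[...,1]+.29)<.06);print(m.sum(),P[m].mean(0),P[m].std(0))
print('worn',ctrl.mark_of('top','worn_wheel')[:1],'tab',ctrl.mark_of('top','guard_tab')[:1],'new',ctrl.mark_of('top','new_wheel')[:1])
for n,c,Q in blobs(im,P,(18,150,80),(32,255,255),(-.01,.03),15): print('yel',n,Q.mean(0))
m=(P[...,2]>.1)&(P[...,2]<.135)&(np.hypot(P[...,0]-.55,P[...,1]+.018)<.03);print('tip',m.sum(),P[m].mean(0),P[m].min(0),P[m].max(0))
for c in('top','scene'):
  if c=='scene':snap('scene','s2.png')
  for n in('spindle_tip','seat'):print(c,n,ctrl.mark_of(c,n)[:1])
plan(.481,.319,.02,0)
E
```

```text
223 [ 0.3594 -0.2902  0.0172] [0.0123 0.0138 0.0029]
worn [{'xyz': [0.5495, -0.0174, 0.0592], 'confidence': 0.71}] tab [{'xyz': [0.6584, -0.0275, 0.3169], 'confidence': 0.92}] new [{'xyz': [0.4856, 0.2145, 0.0029], 'confidence': 0.55}]
yel 92 [0.4814 0.319  0.0117]
yel 93 [0.3908 0.2301 0.011 ]
yel 98 [0.3807 0.3293 0.0114]
tip 36 [ 0.5467 -0.0177  0.1198] [ 0.5395 -0.0247  0.105 ] [ 0.5548 -0.0095  0.1249]
top spindle_tip [{'xyz': [0.5485, -0.0229, 0.1217], 'confidence': 0.8}]
top seat [{'xyz': [0.546, -0.0172, 0.058], 'confidence': 0.86}]
scene spindle_tip [{'xyz': [0.5448, -0.0193, 0.1234], 'confidence': 0.7}]
scene seat [{'xyz': [0.7217, -0.3676, 0.0006], 'confidence': 0.64}]
t=14.0 p [ 0.4396 -0.0881  0.1777] f [ 0.3 -0.2  0.3] w 74.7 gf 0.0 ROW [  10.6 -409.2  157.3] turn -0.86
```

View pics/t2.png

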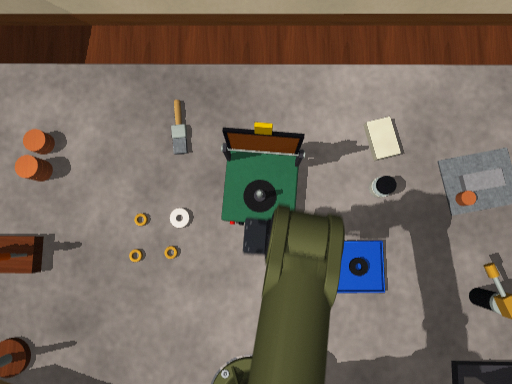

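The worn wheel lies in the tray at (359,266), the spindle is bare at (260,195), and the rings are where they were. First spacer: the one at (0.391, 0.230).

```bash

python3 -m crank '[{"tx":-15,"ty":-60,"tz":0,"turn":0},{"tx":-30,"ty":-120,"tz":0,"turn":0},{"tx":-45,"ty":-180,"tz":0,"turn":0},{"tx":-60,"ty":-240,"tz":0,"turn":0},{"tx":-78,"ty":-300,"tz":40,"turn":0}]' 60 >/dev/null
python3 -m crank '[{"tx":0,"ty":0,"tz":0,"turn":0},{"tx":0,"ty":0,"tz":0,"turn":0}]' >/dev/null
python3 - <<'E'
from h import *
plan(.3905,.230,.020)
im,d=snap('wrist','w3.png');P=cloud('wrist',d)
for n,c,Q in blobs(im,P,(18,120,60),(32,255,255),(.003,.03),50): print('yel',n,c,Q.mean(0),(Q.min(0)+Q.max(0))/2)
print(ctrl.mark_of('wrist','spacer_a'))
E
```

```text
t=14.9 p [0.3869 0.2067 0.144 ] f [ 0.5 -0.8  0.1] w 60.4 gf 0.0 ROW [  1.8 -23.6 123.9] turn 0.02
yel 766 [136.389 102.748] [0.4835 0.3171 0.0116] [0.4822 0.3188 0.0091]
yel 597 [234.0452 185.2161] [0.3922 0.2296 0.0119] [0.3913 0.2295 0.0096]
yel 599 [146.99   199.7396] [0.3828 0.3265 0.0111] [0.382  0.3283 0.0086]
[{'xyz': [0.3768, 0.3258, 0.0073], 'confidence': 0.74}, {'xyz': [0.4785, 0.3185, 0.0023], 'confidence': 0.57}, {'xyz': [0.3877, 0.2258, 0.0069], 'confidence': 0.57}]
```

```bash

python3 -m crank '[{"tx":2,"ty":-24,"tz":0,"turn":0},{"tx":2,"ty":-24,"tz":40,"turn":0},{"tx":2,"ty":-24,"tz":90,"turn":0},{"tx":2,"ty":-24,"tz":115,"turn":0},{"tx":2,"ty":-24,"tz":122,"turn":0}]' 60 10 >/dev/null
python3 -m crank '[{"tx":0,"ty":0,"tz":0,"turn":0},{"tx":0,"ty":0,"tz":0,"turn":0}]' | egrep 'pos|ft'
python3 -m crank '[{"tx":0,"ty":0,"tz":0,"turn":0},{"tx":0,"ty":0,"tz":0,"turn":0},{"tx":0,"ty":0,"tz":0,"turn":0},{"tx":0,"ty":0,"tz":0,"turn":0},{"tx":0,"ty":0,"tz":0,"turn":0}]' 20 15
```

```text
position: [0.392, 0.2315, 0.0232]
ft_force: [-0.4, -0.2, 0.5]
time: 16.48
position: [0.3907, 0.2313, 0.022]
tool_rot: [3.139, -0.117, 0.0]
ft_force: [0.3, -1.4, 2.9]
grip_width: 0.395
grip_force: 15.0
```

```bash

python3 -m crank '[{"tx":0,"ty":0,"tz":-40,"turn":0},{"tx":10,"ty":10,"tz":-90,"turn":0},{"tx":40,"ty":40,"tz":-130,"turn":0},{"tx":70,"ty":80,"tz":-160,"turn":0},{"tx":100,"ty":130,"tz":-160,"turn":0}]' >/dev/null
python3 -m crank '[{"tx":30,"ty":50,"tz":0,"turn":0},{"tx":60,"ty":100,"tz":0,"turn":0},{"tx":60,"ty":106,"tz":0,"turn":0},{"tx":60,"ty":106,"tz":0,"turn":0},{"tx":60,"ty":106,"tz":0,"turn":0}]' >/dev/null
cat >> h.py <<'E'
def held(fn,lo=(18,120,60),hi=(32,255,255)):
    p,M,s=pose();im,d=snap('wrist',fn);P=cloud('wrist',d)
    L=(P-p)@M*1000   # tool frame mm
    h=cv2.cvtColor(im,cv2.COLOR_RGB2HSV)
    m=(cv2.inRange(h,np.array(lo),np.array(hi))>0)&(np.abs(L[...,0])<45)&(np.abs(L[...,1])<45)&(L[...,2]>-10)&(L[...,2]<40)
    Q=L[m];top=np.percentile(Q[:,2],10);T=Q[Q[:,2]<top+4]
    print('held n',len(Q),'top z',top,'x',T[:,0].min(),T[:,0].max(),'y',T[:,1].min(),T[:,1].max(),'mean',T.mean(0))
    m=(P[...,2]>.108)&(P[...,2]<.128)&(np.hypot(P[...,0]-.547,P[...,1]+.018)<.025)&(h[...,1]<90)
    Q=L[m];print('tip n',len(Q),Q.mean(0) if len(Q) else 0,Q.min(0) if len(Q) else 0,Q.max(0) if len(Q) else 0)
    return im,d,L
E
python3 - <<'E'
from h import *
plan(.547,-.0178,.15)
held('w4.png')
print(ctrl.mark_of('wrist','spacer_a')[:2],ctrl.mark_of('wrist','spindle_tip')[:1])
E
```

```text
t=17.7 p [ 0.5321 -0.0138  0.1819] f [-0.5 -0.3  0.2] w 34.1 gf 15.0 ROW [15.1  2.9 31.9] turn 0.06
held n 1526 top z 9.144484454528598 x -10.614822641292045 17.812442284848515 y -17.611377277390933 16.573298055738626 mean [ 4.0911 -0.4279 10.0657]
tip n 337 [18.5813  2.5609 62.0561] [ 8.7822 -5.1534 56.8044] [25.0024 10.5294 73.4273]
[{'xyz': [0.5291, -0.0208, 0.1668], 'confidence': 0.88}, {'xyz': [0.4809, 0.3183, 0.0037], 'confidence': 0.84}] [{'xyz': [0.547, -0.018, 0.1233], 'confidence': 0.86}]
```

View pics/w4.png

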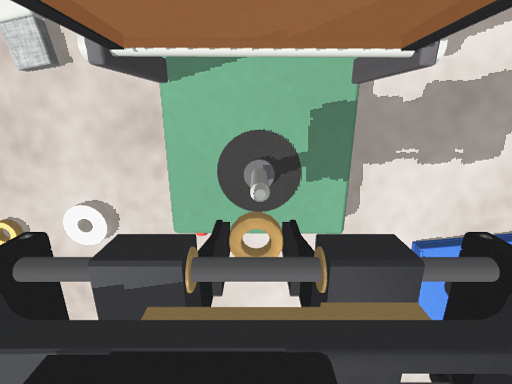

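The ring is held square at (256,238), and the spindle tip is at (260,192). I refine the tip against the ring.

```bash

python3 - <<'E'
from h import *
im,d,L=held(None)
plan(.547,-.0178,.15)
print('cam in tool', pose()[1].T@(np.array(ctrl.camera_model('wrist')['origin'])-pose()[0])*1000)
h=cv2.cvtColor(im,cv2.COLOR_RGB2HSV)
for a in range(54,126,6):
    m=(L[...,2]>a)&(L[...,2]<a+6)&(np.hypot(L[...,0]-16,L[...,1]-3)<24)&(h[...,1]<90)
    Q=L[m]
    if len(Q)>8: print(a,len(Q),'x',np.percentile(Q[:,0],[2,50,98]),'y',np.percentile(Q[:,1],[2,50,98]))
# black disc on deck in image -> centre
m=(h[...,2]<75)&(L[...,2]>120)&(L[...,2]<145)&(np.hypot(L[...,0]-16,L[...,1]-3)<55)
Q=L[m][:,:2].astype(np.float32);hull=cv2.convexHull(Q);print('disc',cv2.minEnclosingCircle(hull),cv2.fitEllipse(hull))
for n,c in (('top',0),('scene',0)):
    im,d=snap(n);P=cloud(n,d);h=cv2.cvtColor(im,cv2.COLOR_RGB2HSV)
    m=(h[...,2]<75)&(P[...,2]>.035)&(P[...,2]<.065)&(np.hypot(P[...,0]-.548,P[...,1]+.018)<.055)
    if m.sum()>30:
        Q=(P[m][:,:2]*1000).astype(np.float32);print(n,cv2.fitEllipse(cv2.convexHull(Q)))
E
```

```text
held n 1523 top z 9.26211582496029 x -10.502465948544028 17.53525059242463 y -17.28060934091568 16.909724452816068 mean [ 4.0642 -0.1522 10.141 ]
tip n 335 [18.2051  2.3166 62.4366] [ 8.5482 -5.6203 57.5547] [24.4138 10.1015 73.7777]
t=17.9 p [ 0.5325 -0.0147  0.1821] f [-0.5 -1.1 -0.5] w 34.3 gf 15.0 ROW [14.7  2.  32.1] turn 0.05
cam in tool [  81.772    -0.5327 -143.4727]
54 117 x [12.2249 16.6854 20.9925] y [-2.2737  2.5024  6.533 ]
60 173 x [ 9.2798 19.4858 23.8296] y [-4.7931  2.5276  9.9223]
66 35 x [19.1116 23.3716 24.2916] y [-4.8608  2.5944  9.6032]
72 30 x [19.5807 23.32   24.3711] y [-4.4997  1.4015  9.059 ]
78 25 x [19.9726 23.4643 24.2673] y [-4.6493  1.8797  8.4134]
84 32 x [18.598  23.1805 24.1834] y [-5.197   2.3725  9.5073]
90 24 x [18.4371 23.0371 24.279 ] y [-5.3786  0.6123  8.9037]
96 23 x [19.736  23.4762 24.2807] y [-4.1089  2.9665  9.2083]
102 23 x [18.1186 23.0448 24.248 ] y [-5.1435  1.1217  9.4109]
108 19 x [20.0638 23.574  24.2633] y [-4.3616  3.0716  8.6632]
114 18 x [19.7445 23.0469 24.281 ] y [-4.8311  0.6824  8.8814]
120 412 x [ 6.3163 21.5829 31.1086] y [-12.2822   1.7189  16.7997]
disc ((16.546924591064453, 2.3699145317077637), 44.511070251464844) ((16.74702262878418, 2.5169544219970703), (88.0794677734375, 88.4514389038086), 146.5719451904297)
```

```bash

python3 -m crank '[{"tx":10,"ty":2.6,"tz":0,"turn":0},{"tx":16.8,"ty":2.6,"tz":0,"turn":0},{"tx":16.8,"ty":2.6,"tz":15,"turn":0},{"tx":16.8,"ty":2.6,"tz":25,"turn":0},{"tx":16.8,"ty":2.6,"tz":25,"turn":0}]' - 8 |egrep 'pos|ft'
python3 -m crank '[{"tx":0,"ty":0,"tz":0,"turn":0},{"tx":0,"ty":0,"tz":6,"turn":0},{"tx":0,"ty":0,"tz":12,"turn":0},{"tx":0,"ty":0,"tz":18,"turn":0},{"tx":0,"ty":0,"tz":24,"turn":0}]' |egrep 'pos|ft'
python3 -m crank '[{"tx":0,"ty":0,"tz":0,"turn":0},{"tx":0,"ty":0,"tz":0,"turn":0}]' |egrep 'pos|ft|grip'
```

```text
position: [0.548, -0.0196, 0.1553]
ft_force: [-0.3, -0.7, -0.8]
position: [0.5491, -0.0197, 0.1324]
ft_force: [-0.1, -0.4, 0.1]
position: [0.5493, -0.0196, 0.133]
ft_force: [-0.6, -0.3, -0.6]
grip_width: 0.395
grip_force: 8.0
```

```bash

python3 -m crank '[{"tx":0,"ty":-0.8,"tz":10,"turn":0},{"tx":0,"ty":-0.8,"tz":20,"turn":0},{"tx":0,"ty":-0.8,"tz":30,"turn":0},{"tx":0,"ty":-0.8,"tz":38,"turn":0},{"tx":0,"ty":-0.8,"tz":38,"turn":0}]' |egrep 'pos|ft|grip'
python3 -m crank '[{"tx":0,"ty":0,"tz":5,"turn":0},{"tx":0,"ty":0,"tz":11,"turn":0},{"tx":0,"ty":0,"tz":11,"turn":0}]' |egrep 'pos|ft|grip'
```

```text
position: [0.5487, -0.0188, 0.094]
ft_force: [-0.1, 0.0, -2.2]
grip_width: 0.397
grip_force: 8.0
position: [0.5489, -0.0189, 0.0834]
ft_force: [0.1, -0.2, -0.4]
grip_width: 0.397
grip_force: 8.0
```

```bash

python3 -m crank '[{"tx":0,"ty":0,"tz":0,"turn":0},{"tx":0,"ty":0,"tz":0,"turn":0},{"tx":0,"ty":0,"tz":-20,"turn":0},{"tx":0,"ty":0,"tz":-70,"turn":0},{"tx":-5,"ty":-5,"tz":-95,"turn":0}]' 60 >/dev/null
python3 -m crank '[{"tx":-30,"ty":-50,"tz":0,"turn":0},{"tx":-60,"ty":-100,"tz":0,"turn":0},{"tx":-90,"ty":-150,"tz":0,"turn":0},{"tx":-120,"ty":-205,"tz":0,"turn":0},{"tx":-150,"ty":-255,"tz":10,"turn":0}]' >/dev/null
python3 -m crank '[{"tx":-35,"ty":-60,"tz":20,"turn":0},{"tx":-40,"ty":-75,"tz":60,"turn":0},{"tx":-40,"ty":-75,"tz":60,"turn":0},{"tx":-40,"ty":-75,"tz":60,"turn":0}]' >/dev/null
python3 - <<'E'
from h import *
plan(.3805,.330,.022)
im,d=snap('top');P=cloud('top',d)
for n,c,Q in blobs(im,P,(18,120,60),(32,255,255),(-.01,.2),10): print('yel',n,Q.mean(0),Q.max(0))
im,d=snap('wrist');P=cloud('wrist',d)
for n,c,Q in blobs(im,P,(18,120,60),(32,255,255),(.003,.03),50): print('yel',n,c,Q.mean(0),(Q.min(0)+Q.max(0))/2)
E
```

```text
t=22.3 p [0.3808 0.3296 0.1104] f [ 0.7 -0.2  0.5] w 59.9 gf 0.0 ROW [-0.5 -0.4 88.4] turn 0.02
yel 99 [0.7956 0.2259 0.0199] [0.8297 0.2356 0.0245]
yel 104 [ 0.5482 -0.0178  0.066 ] [0.5696 0.0001 0.0722]
yel 105 [0.4814 0.3192 0.0108] [0.4997 0.3395 0.0183]
yel 19 [0.3788 0.3179 0.1944] [0.3901 0.3196 0.1992]
yel 958 [258.3946  85.19  ] [0.4823 0.3195 0.0123] [0.4819 0.3197 0.0108]
yel 747 [256.0602 197.083 ] [0.3826 0.329  0.0115] [0.3818 0.3289 0.0086]
```

Spacer 1 is seated. On to spacer 2.

```bash

python3 -m crank '[{"tx":0,"ty":0,"tz":40,"turn":0},{"tx":0,"ty":0,"tz":75,"turn":0},{"tx":0,"ty":0,"tz":88,"turn":0},{"tx":0,"ty":0,"tz":88,"turn":0},{"tx":0,"ty":0,"tz":88,"turn":0}]' |egrep 'pos|ft'
python3 -m crank '[{"tx":0,"ty":0,"tz":0,"turn":0},{"tx":0,"ty":0,"tz":0,"turn":0},{"tx":0,"ty":0,"tz":0,"turn":0},{"tx":0,"ty":0,"tz":0,"turn":0},{"tx":0,"ty":0,"tz":0,"turn":0}]' 20 15 |egrep 'pos|ft|grip'
python3 -m crank '[{"tx":0,"ty":0,"tz":-40,"turn":0},{"tx":10,"ty":10,"tz":-90,"turn":0},{"tx":40,"ty":50,"tz":-130,"turn":0},{"tx":70,"ty":100,"tz":-160,"turn":0},{"tx":100,"ty":150,"tz":-160,"turn":0}]' >/dev/null
python3 -m crank '[{"tx":25,"ty":55,"tz":0,"turn":0},{"tx":50,"ty":110,"tz":0,"turn":0},{"tx":77,"ty":165,"tz":0,"turn":0},{"tx":77,"ty":183,"tz":0,"turn":0},{"tx":77,"ty":183,"tz":0,"turn":0}]' >/dev/null
cat >> h.py <<'E'
def axis(L,h):
    m=(h[...,2]<75)&(L[...,2]>115)&(L[...,2]<150)&(np.hypot(L[...,0]-16,L[...,1]-3)<60)
    if m.sum()>50: print('disc',cv2.fitEllipse(cv2.convexHull(L[m][:,:2].astype(np.float32))))
E
python3 - <<'E'
from h import *
im,d,L=held(None)
plan(.549,-.0187,.15)
axis(L,cv2.cvtColor(im,cv2.COLOR_RGB2HSV))
E
```

```text
position: [0.3812, 0.3298, 0.0224]
ft_force: [0.6, -0.0, -0.1]
position: [0.3798, 0.3296, 0.021]
ft_force: [0.2, -1.0, 2.9]
grip_width: 0.405
grip_force: 15.0
held n 1597 top z 7.9094635582282065 x -10.22175151952169 18.89361906919182 y -19.71806759473672 14.398312127381269 mean [ 4.6257 -2.7888  8.8428]
tip n 339 [19.5255 -2.3467 60.3049] [ 9.712  -9.9618 54.9236] [25.5647  4.9804 72.1763]
t=24.9 p [ 0.5309 -0.0143  0.1806] f [-0.5 -0.1 -0.5] w 34.8 gf 15.0 ROW [18.4  3.  30.5] turn 0.03
disc ((18.112747192382812, -2.3046939373016357), (87.89351654052734, 88.20542907714844), 165.27593994140625)
```

```bash

python3 - <<'E'
from h import *
for i in range(2):
    im,d,L=held(None)
    plan(.549,-.0187,.15)
    axis(L,cv2.cvtColor(im,cv2.COLOR_RGB2HSV))
E
```

```text
held n 1604 top z 8.051016226108523 x -10.084933095997682 19.00783685702606 y -18.628063858035855 15.44374905664769 mean [ 4.7102 -1.6842  8.9601]
tip n 340 [19.7326  0.9103 60.4914] [10.2063 -7.0266 55.1332] [25.7343  8.4417 72.4969]
t=25.0 p [ 0.531  -0.0133  0.1808] f [-0.5  1.2 -0.9] w 34.8 gf 15.0 ROW [18.3  4.2 30.8] turn 0.06
disc ((18.265708923339844, 1.0203046798706055), (88.0061264038086, 88.30618286132812), 144.39645385742188)
held n 1609 top z 8.147974289053623 x -10.121346991330338 18.8326705739804 y -17.901591971403768 16.268825708262597 mean [ 4.7531 -0.935   9.0681]
tip n 341 [19.7642  2.62   61.0472] [ 9.8747 -4.7799 55.9645] [25.9411 10.2446 72.7012]
t=25.0 p [ 0.5311 -0.0129  0.1809] f [-0.   0.1 -0. ] w 35.0 gf 15.0 ROW [18.3  4.5 30.9] turn 0.07
disc ((18.14652442932129, 3.151134967803955), (88.13371276855469, 88.53668212890625), 13.040665626525879)
```

```bash

python3 -m crank '[{"tx":17.2,"ty":3,"tz":0,"turn":0},{"tx":17.2,"ty":3,"tz":10,"turn":0},{"tx":17.2,"ty":3,"tz":22,"turn":0},{"tx":17.2,"ty":3,"tz":22,"turn":0},{"tx":17.2,"ty":3,"tz":22,"turn":0}]' - 8 |egrep 'pos|ft'
python3 -m crank '[{"tx":0,"ty":0,"tz":0,"turn":0},{"tx":0,"ty":0,"tz":0,"turn":0}]' |egrep 'pos|ft|grip'
python3 -c "from h import *;plan(.548,-.0187,.094)"
```

```text
position: [0.5481, -0.0195, 0.1588]
ft_force: [0.6, -0.2, -1.1]
position: [0.5486, -0.0199, 0.1592]
ft_force: [-0.7, 0.1, -0.2]
grip_width: 0.408
grip_force: 8.0
t=25.9 p [ 0.5486 -0.0199  0.1592] f [-0.7  0.1 -0.2] w 35.5 gf 8.0 ROW [-0.7 -1.2 65.2] turn 0.03
```

```bash

python3 -m crank '[{"tx":-0.5,"ty":-0.9,"tz":10,"turn":0},{"tx":-0.5,"ty":-0.9,"tz":18,"turn":0},{"tx":-0.5,"ty":-0.9,"tz":26,"turn":0},{"tx":-0.5,"ty":-0.9,"tz":34,"turn":0},{"tx":-0.5,"ty":-0.9,"tz":34,"turn":0}]' |egrep 'pos|ft|grip'
python3 -m crank '[{"tx":0,"ty":0,"tz":10,"turn":0},{"tx":0,"ty":0,"tz":20,"turn":0},{"tx":0,"ty":0,"tz":31,"turn":0},{"tx":0,"ty":0,"tz":31,"turn":0}]' |egrep 'pos|ft|grip'
```

```text
position: [0.5474, -0.0189, 0.124]
ft_force: [-0.8, 0.5, -0.9]
grip_width: 0.407
grip_force: 8.0
position: [0.547, -0.0189, 0.0926]
ft_force: [-0.4, -0.0, -0.7]
grip_width: 0.403
grip_force: 8.0
```

```bash

python3 -m crank '[{"tx":0,"ty":0,"tz":0,"turn":0},{"tx":0,"ty":0,"tz":0,"turn":0},{"tx":0,"ty":0,"tz":-20,"turn":0},{"tx":0,"ty":0,"tz":-70,"turn":0},{"tx":-5,"ty":-5,"tz":-90,"turn":0}]' 60 >/dev/null
python3 -m crank '[{"tx":-15,"ty":-55,"tz":0,"turn":0},{"tx":-30,"ty":-110,"tz":0,"turn":0},{"tx":-45,"ty":-165,"tz":0,"turn":0},{"tx":-60,"ty":-220,"tz":0,"turn":0},{"tx":-75,"ty":-275,"tz":10,"turn":0}]' >/dev/null
python3 -m crank '[{"tx":-12,"ty":-53,"tz":20,"turn":0},{"tx":-12,"ty":-53,"tz":60,"turn":0},{"tx":-12,"ty":-53,"tz":60,"turn":0},{"tx":-12,"ty":-53,"tz":60,"turn":0}]' >/dev/null
python3 - <<'E'
from h import *
plan(.481,.320,.022)
im,d=snap('top');P=cloud('top',d)
for n,c,Q in blobs(im,P,(18,120,60),(32,255,255),(-.01,.2),10): print('yel',n,Q.mean(0),Q.max(0))
for n,c,Q in blobs(im,P,(0,0,170),(179,60,255),(.004,.05),40): print('white',n,Q.mean(0))
im,d=snap('wrist');P=cloud('wrist',d)
for n,c,Q in blobs(im,P,(18,120,60),(32,255,255),(.003,.03),50): print('yel',n,c,Q.mean(0),(Q.min(0)+Q.max(0))/2)
E
```

```text
t=28.8 p [0.4818 0.3196 0.1153] f [-0.3  0.2  0.6] w 60.3 gf 0.0 ROW [-1.  -0.3 93.3] turn 0.01
yel 107 [0.7949 0.2253 0.0197] [0.8286 0.2352 0.0264]
yel 105 [ 0.5469 -0.0182  0.0793] [ 0.5693 -0.0009  0.0858]
white 940 [ 0.7173 -0.3629  0.0323]
white 149 [0.7366 0.2199 0.0212]
white 62 [ 0.5723 -0.3318  0.0423]
yel 724 [256.2859 195.2776] [0.4833 0.3197 0.0116] [0.4828 0.3196 0.009 ]
```

```bash

python3 -m crank '[{"tx":0,"ty":0,"tz":40,"turn":0},{"tx":-0.5,"ty":0,"tz":80,"turn":0},{"tx":-0.5,"ty":0,"tz":93,"turn":0},{"tx":-0.5,"ty":0,"tz":93,"turn":0},{"tx":-0.5,"ty":0,"tz":93,"turn":0}]' |egrep 'pos|ft'
python3 -m crank '[{"tx":0,"ty":0,"tz":0,"turn":0},{"tx":0,"ty":0,"tz":0,"turn":0},{"tx":0,"ty":0,"tz":0,"turn":0},{"tx":0,"ty":0,"tz":0,"turn":0},{"tx":0,"ty":0,"tz":0,"turn":0}]' 20 15 |egrep 'pos|ft|grip'
python3 -m crank '[{"tx":0,"ty":0,"tz":-40,"turn":0},{"tx":5,"ty":10,"tz":-90,"turn":0},{"tx":20,"ty":50,"tz":-130,"turn":0},{"tx":35,"ty":100,"tz":-160,"turn":0},{"tx":50,"ty":150,"tz":-160,"turn":0}]' >/dev/null
python3 -m crank '[{"tx":10,"ty":55,"tz":0,"turn":0},{"tx":20,"ty":110,"tz":0,"turn":0},{"tx":25,"ty":165,"tz":0,"turn":0},{"tx":25,"ty":183,"tz":0,"turn":0},{"tx":25,"ty":183,"tz":0,"turn":0}]' >/dev/null
python3 -m crank '[{"tx":0,"ty":0,"tz":0,"turn":0},{"tx":0,"ty":0,"tz":0,"turn":0},{"tx":0,"ty":0,"tz":0,"turn":0}]' >/dev/null
python3 - <<'E'
from h import *
im,d,L=held(None)
plan(.5485,-.0187,.15)
axis(L,cv2.cvtColor(im,cv2.COLOR_RGB2HSV))
E
```

```text
position: [0.4816, 0.3207, 0.0226]
ft_force: [-0.0, 0.5, 0.1]
position: [0.4805, 0.32, 0.021]
ft_force: [-0.2, -0.1, 2.7]
grip_width: 0.402
grip_force: 15.0
held n 1623 top z 8.24359677788031 x -10.140912632367284 19.29477484321512 y -17.163133863692632 16.84181280610555 mean [ 4.9277 -0.2314  9.1556]
tip n 342 [19.8369  0.4608 61.2425] [ 9.7196 -7.2643 55.5999] [26.0357  8.3343 72.9088]
t=31.8 p [ 0.5306 -0.0165  0.1809] f [-0.  -0.1 -0.6] w 35.4 gf 15.0 ROW [18.1  0.9 30.9] turn 0.05
disc ((18.217609405517578, 0.7997846007347107), (88.30949401855469, 88.49662017822266), 153.648681640625)
```

```bash

python3 -m crank '[{"tx":10,"ty":1,"tz":0,"turn":0},{"tx":17,"ty":1,"tz":10,"turn":0},{"tx":17,"ty":1,"tz":22,"turn":0},{"tx":17,"ty":1,"tz":22,"turn":0},{"tx":17,"ty":1,"tz":22,"turn":0}]' - 8 |egrep 'pos|ft'
python3 -m crank '[{"tx":0,"ty":0,"tz":8,"turn":0},{"tx":0,"ty":0,"tz":16,"turn":0},{"tx":0,"ty":0,"tz":26,"turn":0},{"tx":0,"ty":0,"tz":34,"turn":0},{"tx":0,"ty":0,"tz":34,"turn":0}]' |egrep 'pos|ft|grip'
python3 -m crank '[{"tx":0,"ty":0,"tz":10,"turn":0},{"tx":0,"ty":0,"tz":19,"turn":0},{"tx":0,"ty":0,"tz":19,"turn":0}]' |egrep 'pos|ft|grip'
```

```text
position: [0.5472, -0.0198, 0.1587]
ft_force: [0.4, -0.7, -0.4]
position: [0.5469, -0.0197, 0.124]
ft_force: [0.6, 0.9, -0.4]
grip_width: 0.407
grip_force: 8.0
position: [0.5469, -0.0197, 0.1049]
ft_force: [-0.1, 0.7, -1.5]
grip_width: 0.409
grip_force: 8.0
```

```bash

python3 -m crank '[{"tx":0,"ty":0,"tz":0,"turn":0},{"tx":0,"ty":0,"tz":0,"turn":0},{"tx":0,"ty":0,"tz":-20,"turn":0},{"tx":0,"ty":0,"tz":-60,"turn":0},{"tx":-5,"ty":-5,"tz":-80,"turn":0}]' 60 >/dev/null
python3 -m crank '[{"tx":-20,"ty":-55,"tz":0,"turn":0},{"tx":-40,"ty":-110,"tz":0,"turn":0},{"tx":-60,"ty":-165,"tz":0,"turn":0},{"tx":-72,"ty":-215,"tz":0,"turn":0},{"tx":-72,"ty":-218,"tz":40,"turn":0}]' 80 >/dev/null
python3 -m crank '[{"tx":0,"ty":0,"tz":20,"turn":0},{"tx":0,"ty":0,"tz":20,"turn":0},{"tx":0,"ty":0,"tz":20,"turn":0}]' >/dev/null
python3 - <<'E'
from h import *
plan(.487,.2085,.023)
im,d=snap('top','t5.png');P=cloud('top',d)
for n,c,Q in blobs(im,P,(18,120,60),(32,255,255),(-.01,.2),10): print('yel',n,Q.mean(0),Q.max(0))
im,d=snap('wrist','w5.png');P=cloud('wrist',d)
for n,c,Q in blobs(im,P,(0,0,150),(179,60,255),(.008,.03),50): print('white',n,c,Q.mean(0),(Q.min(0)+Q.max(0))/2,np.ptp(Q,axis=0))
print(ctrl.mark_of('wrist','new_wheel')[:2])
E
```

```text
t=35.0 p [0.488  0.2077 0.1268] f [0.7 0.3 1.1] w 80.0 gf 0.0 ROW [ -1.2  -0.7 103.8] turn 0.01
yel 101 [0.7947 0.2258 0.0201] [0.8295 0.2349 0.0257]
yel 115 [ 0.5468 -0.0188  0.0897] [ 0.572  -0.0013  0.097 ]
white 2167 [296.066  161.3641] [0.5179 0.1668 0.0143] [0.5169 0.1667 0.0126] [0.0549 0.0552 0.0091]
[{'xyz': [0.5138, 0.1691, 0.0087], 'confidence': 0.64}]
```

View pics/w5.png

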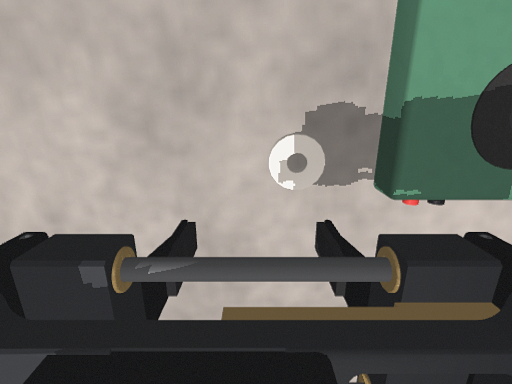

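The new wheel was knocked aside and is now at (297,161), i.e. about (0.516, 0.167). The fingers still clear the base there.

```bash

python3 -m crank '[{"tx":30.5,"ty":38.5,"tz":0,"turn":0},{"tx":30.5,"ty":38.5,"tz":0,"turn":0},{"tx":30.5,"ty":38.5,"tz":30,"turn":0},{"tx":30.5,"ty":38.5,"tz":60,"turn":0},{"tx":30.5,"ty":38.5,"tz":60,"turn":0}]' 82 |egrep 'pos|ft'
python3 - <<'E'
from h import *
im,d=snap('wrist');P=cloud('wrist',d);plan(.516,.167,.023)
for n,c,Q in blobs(im,P,(0,0,150),(179,60,255),(.008,.03),50): print('white',n,c,Q.mean(0),(Q.min(0)+Q.max(0))/2,np.ptp(Q,axis=0))
E
```

```text
position: [0.513, 0.1673, 0.0645]
ft_force: [0.0, 0.0, 0.2]
t=35.9 p [0.5142 0.1678 0.0659] f [-0.3  0.3  0.9] w 81.9 gf 0.0 ROW [ 1.9  0.7 42.9] turn 0.03
white 3161 [257.0857 210.7909] [0.5195 0.1668 0.0157] [0.5183 0.1667 0.0132] [0.0547 0.0546 0.0094]
```

```bash

python3 -m crank '[{"tx":2,"ty":0.5,"tz":20,"turn":0},{"tx":2,"ty":0.5,"tz":38,"turn":0},{"tx":2,"ty":0.5,"tz":43,"turn":0},{"tx":2,"ty":0.5,"tz":43,"turn":0}]' |egrep 'pos|ft'
python3 -m crank '[{"tx":0,"ty":0,"tz":0,"turn":0},{"tx":0,"ty":0,"tz":0,"turn":0},{"tx":0,"ty":0,"tz":0,"turn":0},{"tx":0,"ty":0,"tz":0,"turn":0},{"tx":0,"ty":0,"tz":0,"turn":0}]' 40 20 |egrep 'pos|ft|grip'
python3 -m crank '[{"tx":0,"ty":0,"tz":-40,"turn":0},{"tx":0,"ty":0,"tz":-90,"turn":0},{"tx":0,"ty":0,"tz":-135,"turn":0},{"tx":0,"ty":50,"tz":-160,"turn":0},{"tx":10,"ty":100,"tz":-160,"turn":0}]' >/dev/null
python3 -m crank '[{"tx":10,"ty":50,"tz":0,"turn":0},{"tx":15,"ty":81,"tz":0,"turn":0},{"tx":15,"ty":81,"tz":0,"turn":0},{"tx":15,"ty":81,"tz":0,"turn":0},{"tx":15,"ty":81,"tz":0,"turn":0}]' >/dev/null
python3 -m crank '[{"tx":0,"ty":0,"tz":0,"turn":0},{"tx":0,"ty":0,"tz":0,"turn":0},{"tx":0,"ty":0,"tz":0,"turn":0}]' >/dev/null
python3 - <<'E'
from h import *
im,d,L=held('w6.png',(0,0,120),(179,70,255))
plan(.548,-.0187,.15)
axis(L,cv2.cvtColor(im,cv2.COLOR_RGB2HSV))
E
```

```text
position: [0.5162, 0.167, 0.0223]
ft_force: [-0.1, 0.4, 0.4]
position: [0.5169, 0.1668, 0.0232]
ft_force: [-0.3, -0.1, 2.7]
grip_width: 0.628
grip_force: 20.0
held n 3955 top z 8.2290048262349 x -10.651905959263514 27.94335509908052 y -37.99469807498619 26.822033767261413 mean [ 8.6708 -0.4507  9.0449]
tip n 334 [22.2898  0.8861 63.0995] [12.6891 -6.7186 58.0054] [28.497   8.8597 74.8741]
t=38.7 p [ 0.5282 -0.0153  0.1829] f [0.6 0.  0.1] w 54.4 gf 20.0 ROW [20.   1.9 32.9] turn 0.03
disc ((20.82524871826172, 1.249284029006958), (88.20932006835938, 88.58719635009766), 146.23931884765625)
```

View pics/w6.png

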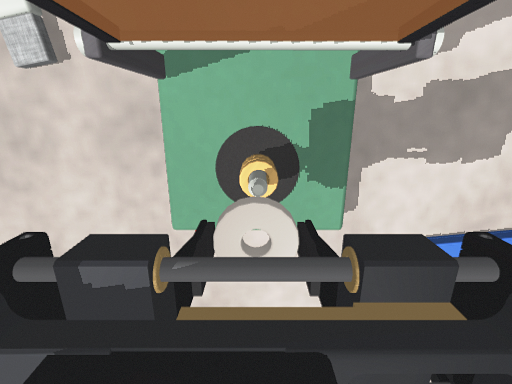

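Spacers are stacked at (259,178), and the wheel is held with its bore at (256,240). Now lowering it on.

```bash

python3 -m crank '[{"tx":10,"ty":2,"tz":0,"turn":0},{"tx":20.3,"ty":2,"tz":10,"turn":0},{"tx":20.3,"ty":2,"tz":26,"turn":0},{"tx":20.3,"ty":2,"tz":26,"turn":0},{"tx":20.3,"ty":2,"tz":26,"turn":0}]' - 10 |egrep 'pos|ft'
python3 -m crank '[{"tx":0,"ty":0,"tz":5,"turn":0},{"tx":0,"ty":0,"tz":12,"turn":0},{"tx":0,"ty":0,"tz":20,"turn":0},{"tx":0,"ty":0,"tz":26,"turn":0},{"tx":0,"ty":0,"tz":26,"turn":0}]' |egrep 'pos|ft|grip'
```

```text
position: [0.548, -0.0187, 0.1566]
ft_force: [0.2, 0.8, -1.2]
position: [0.5478, -0.0189, 0.1302]
ft_force: [-0.0, -0.1, -1.4]
grip_width: 0.628
grip_force: 10.0
```

```bash

python3 -m crank '[{"tx":0,"ty":0,"tz":5,"turn":0},{"tx":0,"ty":0,"tz":11,"turn":0},{"tx":0,"ty":0,"tz":11,"turn":0}]' |egrep 'pos|ft|grip'
python3 -m crank '[{"tx":0,"ty":0,"tz":0,"turn":0},{"tx":0,"ty":0,"tz":0,"turn":0},{"tx":0,"ty":0,"tz":-20,"turn":0},{"tx":0,"ty":0,"tz":-60,"turn":0},{"tx":-40,"ty":0,"tz":-110,"turn":0}]' 80 >/dev/null
python3 -m crank '[{"tx":-30,"ty":0,"tz":-50,"turn":0},{"tx":-30,"ty":0,"tz":-100,"turn":0},{"tx":-30,"ty":0,"tz":-150,"turn":0},{"tx":-30,"ty":0,"tz":-150,"turn":0},{"tx":-30,"ty":0,"tz":-150,"turn":0}]' 60 >/dev/null
python3 - <<'E'
from h import *
im,d=snap('scene','s7.png');P=cloud('scene',d)
for n,c,Q in blobs(im,P,(0,0,120),(179,60,255),(.09,.13),20,(.5,.6),(-.08,.05)): print('white',n,Q.mean(0),np.ptp(Q,axis=0))
print(ctrl.mark_of('scene','new_wheel')[:1],ctrl.mark_of('scene','guard_tab')[:1])
im,d=snap('wrist','w7.png');P=cloud('wrist',d)
m=(P[...,2]>.1)&(P[...,2]<.113)&(np.hypot(P[...,0]-.55,P[...,1]+.018)<.04);print('wheel',m.sum(),P[m].mean(0),P[m].min(0),P[m].max(0))
print(ctrl.mark_of('wrist','new_wheel')[:1],ctrl.mark_of('wrist','guard_tab')[:1])
plan(.657,-.0265,.385)
E
```

```text
position: [0.5478, -0.019, 0.1193]
ft_force: [-0.7, 0.4, -0.6]
grip_width: 0.628
grip_force: 10.0
[] [{'xyz': [0.6573, -0.0256, 0.3171], 'confidence': 0.89}]
wheel 975 [ 0.5484 -0.0182  0.1072] [ 0.5209 -0.0457  0.1006] [0.5751 0.0089 0.1097]
[{'xyz': [0.5445, -0.0187, 0.1006], 'confidence': 0.81}] []
t=41.9 p [ 0.4791 -0.0138  0.3779] f [0.3 0.5 0.2] w 60.2 gf 0.0 ROW [178.4  -0.5  -7.4] turn 0.03
```

View pics/w7.png

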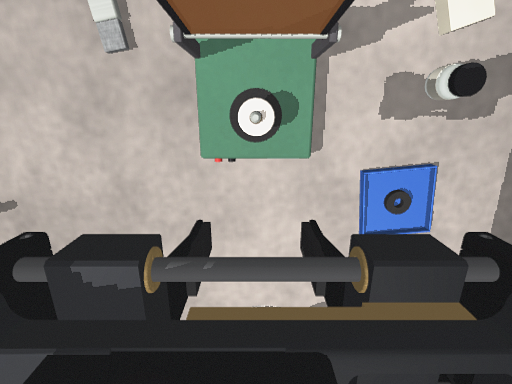

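The wheel is seated flat at (256,117), top at 107 mm, and the worn wheel is in the tray at (398,202). Now the guard tab.

```bash

python3 -m crank '[{"tx":45,"ty":0,"tz":-10,"turn":0},{"tx":90,"ty":0,"tz":-10,"turn":0},{"tx":135,"ty":0,"tz":-10,"turn":0},{"tx":178,"ty":-0.5,"tz":-10,"turn":0},{"tx":178,"ty":-0.5,"tz":-10,"turn":0}]' 60 >/dev/null
python3 -m crank '[{"tx":0,"ty":0,"tz":20,"turn":0},{"tx":0,"ty":0,"tz":50,"turn":0},{"tx":0,"ty":0,"tz":69,"turn":0},{"tx":0,"ty":0,"tz":69,"turn":0},{"tx":0,"ty":0,"tz":69,"turn":0}]' |egrep 'pos|ft'
python3 -m crank '[{"tx":0,"ty":0,"tz":0,"turn":0},{"tx":0,"ty":0,"tz":0,"turn":0},{"tx":0,"ty":0,"tz":0,"turn":0},{"tx":0,"ty":0,"tz":0,"turn":0},{"tx":0,"ty":0,"tz":0,"turn":0}]' 20 30
python3 - <<'E'
from h import *
p,M,s=pose()
r=np.hypot(.65-p[0],p[2]-.15);q0=np.arctan2(p[2]-.15,.65-p[0]);print(r,q0)
for q in np.linspace(q0,.785,11): print(round(q,2),'tx %.0f tz %.0f'%(r*(np.cos(q0)-np.cos(q))*1000,-r*(np.sin(q)-np.sin(q0))*1000))
E
```

```text
position: [0.6572, -0.0264, 0.321]
ft_force: [-0.6, 0.5, -0.4]
time: 43.72
position: [0.6571, -0.0264, 0.32]
tool_rot: [3.139, -0.116, 0.001]
ft_force: [0.3, 0.5, 1.8]
grip_width: 0.409
grip_force: 30.0
0.17010015766702308 1.612376481179579
1.61 tx 0 tz -0
1.53 tx -14 tz -0
1.45 tx -28 tz 1
1.36 tx -42 tz 3
1.28 tx -56 tz 7
1.2 tx -69 tz 11
1.12 tx -82 tz 17
1.03 tx -94 tz 24
0.95 tx -106 tz 32
0.87 tx -117 tz 40
0.78 tx -127 tz 50
```

```bash

python3 -m crank '[{"tx":-14,"ty":0,"tz":0,"turn":0},{"tx":-28,"ty":0,"tz":1,"turn":0},{"tx":-42,"ty":0,"tz":3,"turn":0},{"tx":-56,"ty":0,"tz":7,"turn":0},{"tx":-69,"ty":0,"tz":11,"turn":0}]'  |egrep 'pos|ft|grip'
python3 -m crank '[{"tx":-13,"ty":0,"tz":6,"turn":0},{"tx":-25,"ty":0,"tz":13,"turn":0},{"tx":-37,"ty":0,"tz":21,"turn":0},{"tx":-48,"ty":0,"tz":29,"turn":0},{"tx":-58,"ty":0,"tz":39,"turn":0}]'  |egrep 'pos|ft|grip'
python3 -m crank '[{"tx":0,"ty":0,"tz":0,"turn":0},{"tx":0,"ty":0,"tz":0,"turn":0}]'  |egrep 'pos|ft|grip'
python3 - <<'E'
from h import *
p,M,s=pose();print(np.arctan2(p[2]-.15,.65-p[0]))
snap('scene');print(ctrl.mark_of('scene','guard_tab')[:1])
E
```

```text
position: [0.5902, -0.0214, 0.31]
ft_force: [5.4, -0.6, 0.7]
grip_width: 0.412
grip_force: 30.0
position: [0.5312, -0.0169, 0.2718]
ft_force: [-1.0, -0.7, 8.8]
grip_width: 0.405
grip_force: 30.0
position: [0.5297, -0.0169, 0.2703]
ft_force: [-4.9, 1.4, 5.0]
grip_width: 0.409
grip_force: 30.0
0.7855231877666567
[{'xyz': [0.5323, -0.0171, 0.2667], 'confidence': 0.72}]
```

```bash

python3 -m crank '[{"tx":0,"ty":0,"tz":0,"turn":0},{"tx":0,"ty":0,"tz":0,"turn":0},{"tx":0,"ty":0,"tz":0,"turn":0},{"tx":0,"ty":0,"tz":-25,"turn":0},{"tx":0,"ty":0,"tz":-70,"turn":0}]' 60 |egrep 'pos|ft|grip'
python3 -m crank '[{"tx":0,"ty":50,"tz":-20,"turn":0},{"tx":0,"ty":105,"tz":-20,"turn":0},{"tx":0,"ty":160,"tz":-20,"turn":0},{"tx":0,"ty":215,"tz":-20,"turn":0},{"tx":0,"ty":270,"tz":-20,"turn":0}]' |egrep 'pos|ft'
python3 -m crank '[{"tx":0,"ty":0,"tz":0,"turn":0},{"tx":0,"ty":0,"tz":0,"turn":0},{"tx":0,"ty":0,"tz":0,"turn":0},{"tx":0,"ty":0,"tz":0,"turn":0}]' |egrep 'pos|ft'
python3 - <<'E'
from h import *
for c in('scene','top'):
    im,d=snap(c,c+'9.png');P=cloud(c,d)
    t=ctrl.mark_of(c,'guard_tab')[:1];print(c,t)
    if t: x=t[0]['xyz'];print(np.arctan2(x[2]-.15,.65-x[0]))
    for n,cc,Q in blobs(im,P,(0,0,120),(179,60,255),(.09,.13),15,(.5,.6),(-.08,.05)): print('white',n,Q.mean(0))
E
```

```text
position: [0.5294, -0.0173, 0.3388]
ft_force: [0.5, -0.4, 0.8]
grip_width: 0.688
grip_force: 0.0
position: [0.51, -0.2882, 0.3596]
ft_force: [-0.4, -0.0, 0.3]
position: [0.5108, -0.2848, 0.3601]
ft_force: [-1.0, -0.4, 0.0]
scene [{'xyz': [0.5283, -0.0208, 0.2676], 'confidence': 0.64}]
0.7682665341227632
top [{'xyz': [0.5312, -0.0176, 0.2669], 'confidence': 0.7}]
0.7773372433855046
white 81 [ 0.534  -0.0275  0.1075]
```

View pics/top9.png

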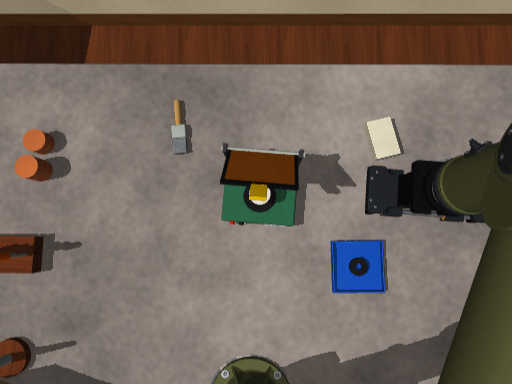

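Guard tab at (258,191), about 45 degrees, with the wheel under it and the worn wheel in the tray at (359,266). The arm is clear.

```bash
python3 -c "from bench import ctrl;print(ctrl.close_job())"
```

```text
the job is handed in; nothing more can be done
None
```

I changed the wheel and handed the job in; no verdict came back. At my last check the worn wheel was flat in the tray, all three spacers and the new wheel were down on the spindle, and the guard was at about 45 degrees with the arm clear.

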